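# Load a board carrier into the soldering machine behind its gravity catch

### The arm

A 6-joint arm with a two-finger parallel gripper is mounted at the origin on the work surface. World frame = base frame: x ahead of the robot, y to its left, z up, the work surface at z = 0. Lengths are in m, angles in rad, forces in N, time in s.
With the tool pointing down it reaches from about 0.35 to 0.775 m from the base axis. Payload 7.3 kg.
Tool frame: the origin (TCP) lies on the mounting face of the last link; the fingertips stand 178 mm ahead of it and the grasp point (between the pads) lies 159 mm ahead of it (robot.tcp_to_tips is the distance from the TCP to the fingertips, in m); z points along the fingers, y is the direction in which the jaws open and shut (so a half turn about z gives the same grasp; the last joint's range is limited). The gripper opens to 92 mm and grips with 3 to 60 N. Pads are 19 mm wide; open, the fingers measure 130 mm over their backs; the gripper's body (75 mm by 190 mm) begins 47 mm behind the grasp point.
Start: joints at [1.133, 0.342, 1.524, -0, 1.275, -0.146], TCP at [0.151, 0.503, 0.405] pointing down, gripper open.
Joint ranges: [-2.53, 2.53], [-0.77, 2.02], [0.04, 2.7], [-1, 4.14], [0.28, 2.66], [-3.11, 3.11]. Speed limits (rad/s): [2.57, 2.57, 3.14, 3.14, 3.14, 3.14].

### API

Orientations are given as [roll, pitch, yaw] about the fixed x, y, z axes, in that order (R = Rz(yaw) Ry(pitch) Rx(roll)).
In Python, from cell import robot, viewer gives the robot as it stands.
- The arm moves only by the shell command python3 -m creep 'ROWS' [OPENING] [FORCE]. ROWS is JSON, a list that holds one entry, the list of rows, each a list of 6 numbers: the shift along the world's x, y, z in mm, then the turn, a rotation vector about the world's x, y, z in degrees. A call has 1 to 5 rows; each row shifts and turns the pose as measured when the row begins; what a row does not reach is not made up. A row lasts 1/12 s, in which the tool goes at most 41.7 mm and 7.16 degrees, less where a joint would pass 70% of its speed; a pose out of reach is approached as far as the arm can. A call with a gripper value outside its range is refused whole. OPENING is the closure, from -1 (fully open) to 1 (shut), set as the call begins (- or left out, the last holds). The fingers move at their own pace and stop on an object; FORCE is the grip in N (left out, the last holds). Time passes only in rows, so rows that do not move let the fingers close. It gives the time, the measured TCP pose, the force and the opening at its end, in the units of the state.
- robot.observe(): the state, without advancing time (a new reading comes with each control period).
- viewer.read_camera(name): name is "scene" or "top" or "wrist"; returns the picture (480x640x3 uint8, blue, green, red); there is no depth.
- viewer.camera_model(name): a dict with "fx", "fy", "cx", "cy" (pixels), "pose" (4x4, takes a point from camera to world coordinates); the wrist camera has in their place "mount" (4x4, takes a point from camera to tool coordinates, whose origin is the TCP and whose axes are the flange's). Camera axes: x right, y up, looking along -z (the intrinsics and any distortion apply to the point x, -y, -z); pixel columns grow to the right and rows downward; lengths in m; the calibration is good to about 2 mm. A picture is of the moment at which its call begins: read the wrist's pose just before it. camera_model takes no time and is no camera call.
- robot.hand_in(): hands the job in, once; it reports no verdict.
The state is a dict: "time": time; "qpos": joint angles; "qvel": joint speeds; "joint_efforts": joint torques, N m; "tool_pos": TCP position; "tool_rot": TCP orientation; "contact_force": force on the tool from outside, world axes, zero at the start; "torque": the same for the moment, N m; "opening": finger opening in m.
Only numpy, scipy, OpenCV 4.12 (cv2) and the standard library are available. Lean on these libraries where they do the work, as an engineer would, in place of code of your own. Each camera call takes 0.05 s, during which the arm holds its last target. There are 200 camera calls.

### The job

Draw the solder carrier with the green board out of the cooling rack, set it down flat on the soldering machine's infeed rails, yellow end towards the orange catch but short of it, and let go. Then take hold of it again and slide it along the rails fully home against the red end stops, so that its own front edge lifts the catch and the catch drops shut behind it, and leave it there. The robot must not touch the machine or the catch; do not tip or drop the carrier, and leave everything else on the bench where it is.

Things in the scene. Friction and masses are not known exactly. Their poses are not given: they have to be found in the camera images.
- carrier: Carrier to load, 0.22 to 0.45 kg: dark grey plate 160 (x) x 100 (y) x 12 mm, green circuit board on top. Origin: centre of its underside; +x to its front (yellow-bar) end, z up. The strips along both long sides are bare. The board's parts reach 30 mm above the underside, within 30 mm of the middle in x. Starts level in either of the rack's bays, front end sticking out along the rack's -x.
- front_bar (a point): middle of the carrier's yellow front bar, 66 mm ahead of its origin and 25 mm above its underside. The bar stands on the plate: 12 mm thick (carrier x), 64 mm long (y), 26 mm high, top 38 mm above the underside. Plate and board beside the bars are under 18 mm above the underside. Axes as the carrier's
- rear_bar (a point): middle of the carrier's black rear bar, the same as the front bar but 66 mm behind the origin. At the start it is under the rack's roof and cannot be taken
- rack: Blue and bare-metal cooling rack, fixed, 236 mm wide. Origin on the table under the middle of the roof's front edge; its open front faces its own -x. Two bays at y = -59 and +59 mm, about 108 mm wide between guide strips reaching 10 mm over the bay floor. The floor is 30 mm above the table, from x = -120 to +56 mm.
- roof (a point): middle of the front edge of the rack's roof, at its underside, 85 mm above the table (axes as the rack's). Roof and panels (up to 155 mm high) cover x = -2 to +60 mm of the rack. The carrier's rear 50 mm start under the roof: draw it about 60 mm along the rack's -x before lifting it high; its bars clear the roof by 17 mm
- station: Desktop soldering machine, fixed, black base 170 mm wide from x = -250 to +250 mm. Origin on the table under the carrier's rear edge when home; the lane runs along its +x. The carrier's sides ride on two ledges, tops 30 mm above the table, x = -245 to +175 mm. Red end stops have their faces at x = +160 mm.
- guide (a point): middle of the lane at ledge height where the straight side guides begin (machine x = -50 mm, axes as the machine's). From here on guides 7 mm higher than the ledges stand at y = +-52 mm, 2 mm play each side; before it, towards the infeed, they flare to +-68 mm at machine x = -121 mm. Farther back the infeed is open at the sides
- iron (a point): tip of the soldering iron over the lane (machine x = 172 mm, 87 mm high). Its blue head (from machine x = 153 mm, underside 185 mm high) hangs on a white portal 300 mm high with columns at x = 195 to 235, y = +-100 mm and a solder reel up to 355 mm; so a gripper holding the front bar cannot go in with it
- home (a point): the carrier's origin lies here when fully home (machine x = 80 mm, on the ledges; axes as the machine's, the carrier's +x along +x)
- infeed (a point): a good place for the carrier's origin when set down on the infeed rails, 245 mm before home (axes as the machine's). The carrier's front edge first touches the catch when its origin is about 188 mm before home
- catch: Orange hinged gravity catch: bar 62 x 12 x 10 mm, pivoted at its origin (machine x = -62, y = -43, z = 63 mm) on a dark bracket at machine y = -68 to -76 mm, 82 mm high. Down, its axes are parallel to the machine's and the bar slopes 24 degrees down along +x. The carrier's front edge lifts it 0.16 rad (under 1 N); it rides on the bare side strip and falls by its weight
- catch_tip (a point): lower corner of the catch's tip; when down it is 33 mm above the table, about 7 mm behind the home place of the carrier's rear edge. It drops once the carrier is within about 3 mm of home, so push until the end stops are met
- spare: bystander: a second carrier of the same build (160 x 100 x 12 mm) with a bare red board, in the rack's other bay, same axes
- bottle: bystander: amber flux bottle with a white cap, 50 mm across, 130 mm high, standing between rack and machine, origin at the centre of its underside
- spool: bystander: reel of solder with blue ends, standing on one end, 66 mm across, 56 mm high, origin at the centre of its underside
- tin: bystander: black round tip cleaner with brass wool, 72 mm across, 53 mm high, origin at the centre of its underside
- cutters: bystander: side cutters with green handles lying flat, 150 x 52 x 12 mm, long along x, origin on the table near the middle
- brush: bystander: cleaning brush lying flat, 150 mm long along x, 42 mm wide, 20 mm high
- meter: bystander: red multimeter lying flat, 150 (x) x 78 x 47 mm, origin at the centre of its underside

How it is judged:
On the way, in this order (a step that is already met when the one before it is completed fails the run):
1. the carrier rests level on the infeed rails, yellow end towards the catch but short of it, and the robot has let go of it (x of carrier in the frame of home between -0.3 and -0.185 m and y of carrier in the frame of home between -0.02 and 0.02 m and z of carrier in the frame of home between -0.003 and 0.003 m and x of front_bar in the frame of home above -0.235 m and angle between the x axis of carrier and the x axis of station, either way round below 0.2 rad and contact force between each of the fingers, the arm and carrier below 0.05 N and angle between the x axis of catch and the x axis of station, either way round below 0.04 rad and linear speed of carrier below 0.02 m/s), for 0.2 s.
2. the carrier, sliding in on the rails, lifts the catch with its own edge (angle between the x axis of catch and the x axis of station, either way round above 0.1 rad and contact force between carrier and catch above 0.02 N and z of carrier in the frame of home below 0.004 m and x of carrier in the frame of home between -0.19 and -0.01 m), for 0.1 s.
At the end, for the whole second after the job is handed in: The carrier lies level on the rails, front end first, within 5 mm of home along the lane, 4 mm across it, 3 mm in height and 0.06 rad, at rest; the catch is down again (within 0.04 rad) behind its rear edge; every bystander is within 20 mm of where it began (x of carrier in the frame of home between -0.005 and 0.003 m and y of carrier in the frame of home between -0.004 and 0.004 m and z of carrier in the frame of home between -0.003 and 0.003 m and angle between the x axis of carrier and the x axis of station, either way round below 0.06 rad and x of front_bar in the frame of home above 0.05 m and angle between carrier's own z axis and vertical below 0.05 rad and angle between the x axis of catch and the x axis of station, either way round below 0.04 rad and linear speed of carrier below 0.01 m/s and distance of each of spare, bottle, spool, tin, cutters, brush, meter from where it was at the start of the episode below 0.02 m); the robot touches nothing.
It fails at once if the robot touches the soldering machine or its catch (contact force between any of the fingers, the arm and station above 0.3 N).
It fails at once if the carrier is tipped more than 0.5 rad from level (angle between carrier's own z axis and vertical above 0.5 rad).
It fails at once if the carrier falls (moves faster than 0.35 m/s with nothing of the robot touching it) (linear speed of carrier above 0.35 m/s and contact force between each of the fingers, the arm and carrier below 0.05 N).
It fails at once if a bystander is moved more than 20 mm (distance of any of spare, bottle, spool, tin, cutters, brush, meter from where it was at the start of the episode above 0.02 m).
It also fails if it takes over 58 s, if anything falls off the work surface, if the arm or the gripper's body presses on something with over 40 N, if the wrist force passes 120 N, or if a joint passes its speed limit or range.

## Working session

There is one attempt and no reset: what is moved stays moved. The work goes in short steps, Python scripts to look and compute and a shell command to move; the robot and the scene stay as the last step left them, time stands still between calls to the robot, and variables do not carry over. Pictures are saved under pics/ and viewed, about 8 in all and at most 12, crops included, and the job is handed in when it is done.

```bash
mkdir -p pics; ls; python3 - <<'E'
from cell import robot, viewer
import cv2,numpy as np
np.set_printoptions(precision=4,suppress=True)
for n in("scene","top"):
    cv2.imwrite(f"pics/{n}0.png",viewer.read_camera(n)); 
for n in("scene","top","wrist"): print(n,viewer.camera_model(n))
print(robot.observe())
E
```

```text
pics
scene {'fx': 612.2100080301392, 'fy': 612.2100080301392, 'cx': 312.80785220391095, 'cy': 238.15448666731336, 'pose': array([[-0.6126, -0.5627,  0.5551,  1.3455],
       [ 0.7904, -0.4286,  0.4378,  0.6293],
       [-0.0084,  0.7069,  0.7072,  1.1029],
       [ 0.    ,  0.    ,  0.    ,  1.    ]])}
top {'fx': 577.3535926227918, 'fy': 577.3535926227918, 'cx': 320.96825041398336, 'cy': 229.96661950588293, 'pose': array([[ 0.0237,  0.9949, -0.0981,  0.3847],
       [-0.9997,  0.0241,  0.0025,  0.0192],
       [ 0.0049,  0.0981,  0.9952,  1.4183],
       [ 0.    ,  0.    ,  0.    ,  1.    ]])}
wrist {'fx': 339.1592860367196, 'fy': 339.1592860367196, 'cx': 320.0961514006504, 'cy': 237.73325524194004, 'mount': array([[-0.0005,  0.9531,  0.3026,  0.0818],
       [ 1.    ,  0.0004,  0.0003, -0.0002],
       [ 0.0002,  0.3026, -0.9531,  0.0197],
       [ 0.    ,  0.    ,  0.    ,  1.    ]])}
{'time': 0.1, 'qpos': array([ 1.133 ,  0.3426,  1.5249, -0.    ,  1.2754, -0.146 ]), 'qvel': array([-0.0007, -0.0007, -0.0021,  0.0007, -0.001 , -0.0008]), 'joint_efforts': array([  0.0012, -43.2009, -24.4696,   0.0719,   0.0526,  -0.0001]), 'tool_pos': array([0.151 , 0.5027, 0.4041]), 'tool_rot': array([-3.1403, -0.0002,  2.8498]), 'contact_force': array([-0.2604,  0.808 , -0.4329]), 'torque': array([-0.0012,  0.0028,  0.0084]), 'opening': 0.09180325916096073}
```

View pics/top0.png

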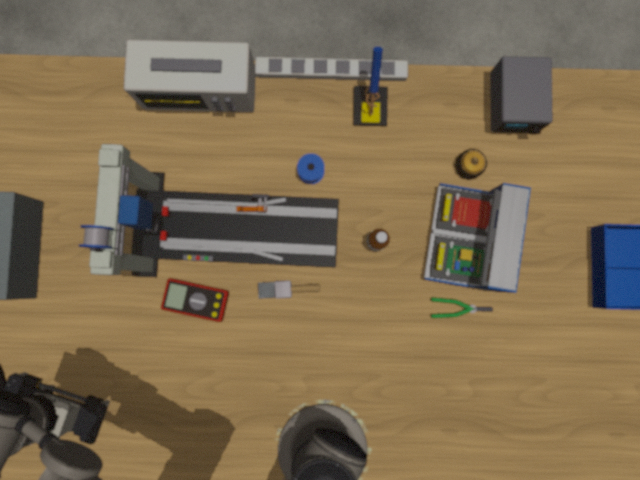

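View pics/scene0.png

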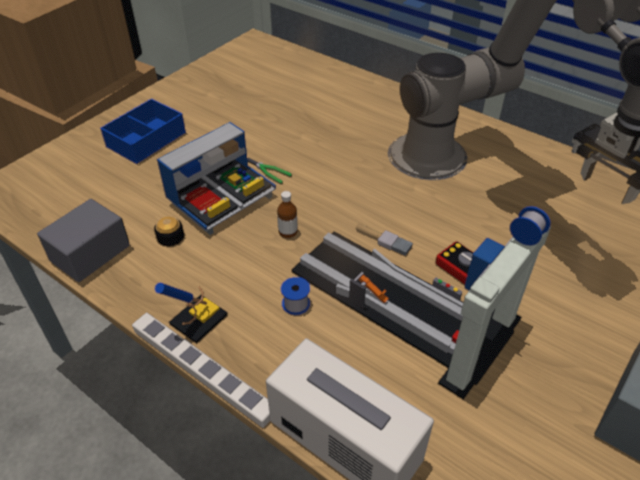

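The top view shows the rack on the right with its opening facing image-left (world +y). The green carrier is in the near bay, with its yellow bar at about (441,257). The machine lane runs left, with end stops at about (165,210) and (163,237) and the catch at (252,209). The scene view confirms this. Next I'll measure from the top view.

```bash
cat > lib.py <<'E'
import cv2,numpy as np
from scipy.spatial.transform import Rotation as Ro
from cell import robot, viewer
np.set_printoptions(precision=4,suppress=True)
def cam(n):
    m=viewer.camera_model(n)
    if n!="wrist": return m,m["pose"]
    s=robot.observe(); T=np.eye(4); T[:3,:3]=Ro.from_euler("xyz",s["tool_rot"]).as_matrix(); T[:3,3]=s["tool_pos"]
    return m,T@m["mount"]
def cast(mp,uv,z):
    m,P=mp; uv=np.atleast_2d(uv).astype(float)
    d=np.c_[(uv[:,0]-m["cx"])/m["fx"],-(uv[:,1]-m["cy"])/m["fy"],-np.ones(len(uv))]@P[:3,:3].T
    return P[:3,3]+d*((z-P[2,3])/d[:,2])[:,None]
def blobs(img,lo,hi,roi=None,amin=15):
    h=cv2.cvtColor(img,cv2.COLOR_BGR2HSV); k=cv2.inRange(h,np.array(lo),np.array(hi))
    if roi: x0,y0,x1,y1=roi; w=np.zeros_like(k); w[y0:y1,x0:x1]=1; k*=w
    cs,_=cv2.findContours(k,cv2.RETR_EXTERNAL,cv2.CHAIN_APPROX_NONE)
    return sorted([(cv2.contourArea(c),cv2.minAreaRect(c)) for c in cs if cv2.contourArea(c)>=amin],key=lambda t:-t[0])
E
python3 - <<'E'
from lib import *
img=cv2.imread("pics/top0.png"); mp=cam("top")
for nm,lo,hi,roi in (("yellow",(20,110,90),(35,255,255),(425,180,500,290)),("red",(0,150,80),(8,255,255),(150,190,180,250)),("orange",(5,150,120),(18,255,255),(225,195,275,220)),("ledge",(0,0,120),(179,60,255),(160,190,345,262))):
  for a,r in blobs(img,lo,hi,roi):
    print(nm,a,np.round(r[0],1),np.round(r[1],1),round(r[2],1), cast(mp,r[0],{"yellow":.068,"ledge":.03,"red":.04,"orange":.06}[nm])[0])
    if nm=="ledge": print(cv2.boxPoints(r).round(1).tolist(), cast(mp,cv2.boxPoints(r),.03).tolist())
c=np.hstack([cv2.resize(img[175:300,415:535],None,fx=3.3,fy=3.3,interpolation=3),cv2.resize(img[185:310,145:265],None,fx=3.3,fy=3.3,interpolation=3)])
cv2.imwrite("pics/c1.png",c)
E
```

```text
yellow 158.5 [446.6 207. ] [ 6.8 28.4] 8.1 [ 0.5795 -0.2795  0.068 ]
yellow 154.5 [440.3 256. ] [ 6.7 28.4] 7.6 [ 0.4634 -0.2651  0.068 ]
yellow 119.0 [466.  254.5] [11. 12.] 90.0 [ 0.4683 -0.3253  0.068 ]
red 45.0 [163.  234.5] [6. 9.] 0.0 [0.5006 0.3935 0.04  ]
red 42.5 [164.5 211. ] [8. 7.] 90.0 [0.5573 0.3928 0.04  ]
orange 59.5 [252.  208.5] [ 3. 20.] 90.0 [0.5658 0.1805 0.06  ]
ledge 1611.5 [247.4 249.5] [173.3  16.3] 2.6 [0.47   0.1916 0.03  ]
[[160.5, 253.6999969482422], [161.1999969482422, 237.39999389648438], [334.3999938964844, 245.39999389648438], [333.6000061035156, 261.6000061035156]] [[0.45499303150641934, 0.3999900468887779, 0.030000000000000027], [0.49422828378338207, 0.40018825794470936, 0.030000000000000027], [0.48504261852853103, -0.01742570624926746, 0.030000000000000027], [0.4458287414267811, -0.01646825506813792, 0.030000000000000027]]
ledge 1348.0 [249.8 205. ] [173.3  17.2] 2.7 [0.5783 0.1898 0.03  ]
[[162.8000030517578, 209.5], [163.60000610351562, 192.3000030517578], [336.70001220703125, 200.5], [335.8999938964844, 217.6999969482422]] [[0.5621991947848569, 0.3998268404460744, 0.030000000000000027], [0.6043299826746029, 0.39996914621155827, 0.030000000000000027], [0.5943876429498763, -0.02088246090115998, 0.030000000000000027], [0.5522838445314477, -0.019783826359299192, 0.030000000000000027]]
```

View pics/c1.png

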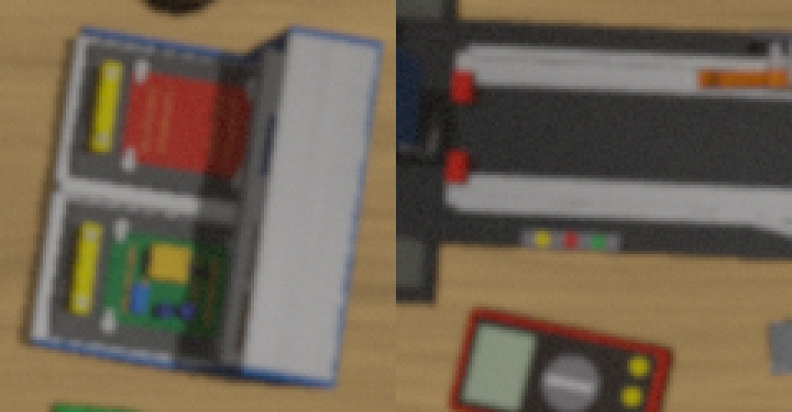

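```bash
python3 -m creep '[[[20,-36,0,0,0,3],[20,-36,0,0,0,3],[15,-38,0,0,0,3],[15,-38,0,0,0,1],[15,-38,0,0,0,0]]]' -0.3 10; python3 -m creep '[[[15,-38,0,0,0,0],[15,-38,0,0,0,0],[15,-38,0,0,0,0],[17,-37,0,0,0,0],[17,-37,0,0,0,0]]]';python3 -m creep '[[[17,-37,0,0,0,0],[17,-37,0,0,0,0],[17,-37,0,0,0,0],[17,-37,0,0,0,0],[17,-37,0,0,0,0]]]'; python3 -m creep '[[[17,-37,0,0,0,0],[15,-37,0,0,0,0],[15,-37,0,0,0,0],[0,0,0,0,0,0]]]'
```

```text
time: 0.52
tool_pos: [0.2346, 0.3159, 0.4009]
tool_rot: [-3.139, -0.003, 3.044]
contact_force: [0.4, -0.7, 0.6]
opening: 0.063
time: 0.93
tool_pos: [0.3113, 0.1222, 0.4002]
tool_rot: [-3.138, -0.003, 3.048]
contact_force: [1.6, 0.7, 0.0]
opening: 0.0598
time: 1.35
tool_pos: [0.3946, -0.0692, 0.4004]
tool_rot: [-3.139, -0.002, 3.047]
contact_force: [0.9, 0.6, 1.3]
opening: 0.0594
time: 1.68
tool_pos: [0.4431, -0.1906, 0.399]
tool_rot: [-3.138, -0.001, 3.041]
contact_force: [-0.8, 0.3, -0.2]
opening: 0.0596
```

```bash
python3 -m creep '[[[11,-28,0,0,0,-1],[11,-27,0,0,0,0],[0,0,0,0,0,0],[0,0,0,0,0,0]]]'; python3 - <<'E'
from lib import *
mp=cam("wrist"); img=viewer.read_camera("wrist"); cv2.imwrite("pics/w1.png",img)
print(robot.observe()["tool_pos"])
for a,r in blobs(img,(20,110,90),(35,255,255),amin=100):
    b=cast(mp,cv2.boxPoints(r),.068); e=[b[(i+1)%4]-b[i] for i in range(2)]
    print(a,np.round(r[0],1),np.round(r[1],1),cast(mp,r[0],.068)[0],[(np.linalg.norm(v),np.degrees(np.arctan2(v[1],v[0]))) for v in e])
E
```

```text
time: 2.02
tool_pos: [0.4652, -0.2495, 0.3961]
tool_rot: [-3.141, -0.007, 3.018]
contact_force: [0.6, 1.0, -0.9]
opening: 0.0597
[ 0.4651 -0.2493  0.3961]
2711.0 [406.5 395. ] [ 14. 341.] [ 0.6728 -0.1789  0.068 ] [(np.float64(0.37697345222208706), np.float64(82.9144207123646)), (np.float64(0.019537383900057503), np.float64(5.528939712843449))]
868.5 [302.7 221.5] [69.1 13.8] [ 0.461  -0.2659  0.068 ] [(np.float64(0.012566510789337303), np.float64(83.84585021665578)), (np.float64(0.06709188070041909), np.float64(-6.715149808282603))]
674.0 [242.5 233.5] [29. 27.] [ 0.4656 -0.3243  0.068 ] [(np.float64(0.026853602969557508), np.float64(168.28576644036193)), (np.float64(0.02722902855307738), np.float64(82.89414127199029))]
508.0 [ 33.  105.5] [24.7 69.2] [ 0.3317 -0.4796  0.068 ] [(np.float64(0.06022356544199618), np.float64(90.42321542169968)), (np.float64(0.019303127330799516), np.float64(-10.644223549328188))]
397.5 [45.1 12.6] [15.6 92.7] [ 0.2668 -0.4445  0.068 ] [(np.float64(0.07501682705101133), np.float64(90.20503053631592)), (np.float64(0.010473368162019455), np.float64(-8.377
[... 2193 characters left out ...]
0.03590608773534468), np.float64(87.16162046815225)), (np.float64(0.005858507198870911), np.float64(-8.856716044359933))]
126.0 [ 33.8 213.9] [19.5 37.7] [ 0.4227 -0.5141  0.068 ] [(np.float64(0.03656503628557463), np.float64(92.89829253110003)), (np.float64(0.01828048953069309), np.float64(-10.314386476248897))]
123.0 [ 45.2 236.1] [15.9 31.6] [ 0.4449 -0.5114  0.068 ] [(np.float64(0.030879282898772502), np.float64(90.06228212149557)), (np.float64(0.015727996146836246), np.float64(-13.203682839294826))]
114.5 [510.8 181. ] [10.  25.4] [ 0.4468 -0.0734  0.068 ] [(np.float64(0.022615176294631053), np.float64(88.11771843102434)), (np.float64(0.00924917829654669), np.float64(7.93986314283615))]
```

View pics/w1.png

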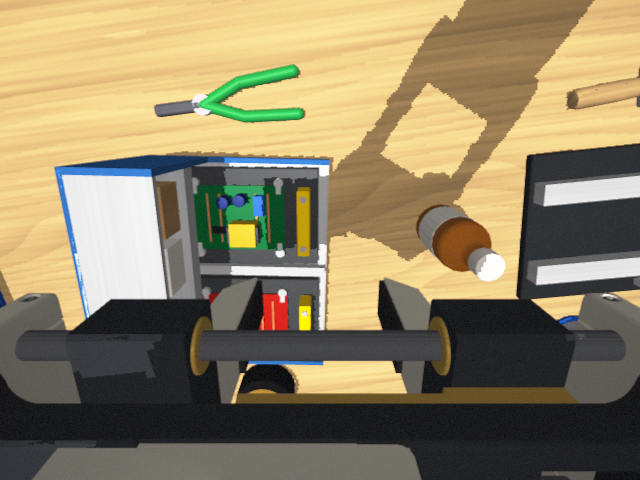

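```bash
python3 - <<'E'
from lib import *
img=cv2.imread("pics/top0.png"); mp=cam("top")
h=cv2.cvtColor(img[225:255,362:395],cv2.COLOR_BGR2HSV)
for a,r in blobs(img,(0,0,150),(179,60,255),(365,225,395,255),5): print("cap top",r,cast(mp,r[0],.13))
img=cv2.imread("pics/w1.png"); 
s=[0.4651,-0.2493,0.3961]
mp=cam("wrist")
print("cap wrist",cast(mp,(489,264),.13),cast(mp,(440,222),.0), cast(mp,[(418,230),(447,212)],.02))
E
```

```text
cap top ((381.0, 236.5), (7.0, 8.0), 90.0) [[ 0.5003 -0.1189  0.13  ]]
cap wrist [[ 0.4973 -0.1209  0.13  ]] [[ 0.4979 -0.1154  0.    ]] [[ 0.498  -0.1461  0.02  ]
 [ 0.4816 -0.1143  0.02  ]]
```

```bash
python3 -m creep '[[[-1,2,-30,0,0,0.4],[0,1,-30,0,0,0],[0,0,-30,0,0,0],[0,0,-30,0,0,0],[0,0,0,0,0,0]]]'
```

```text
time: 2.48
tool_pos: [0.4624, -0.2402, 0.2753]
tool_rot: [-3.139, -0.001, 3.03]
contact_force: [-1.9, 1.2, -0.2]
opening: 0.0596
```

```bash
python3 -m creep '[[[1,-7,0,0,0,0],[0,0,0,0,0,0],[0,0,0,0,0,0]]]'; python3 - <<'E'
from lib import *
img=viewer.read_camera("wrist"); cv2.imwrite("pics/w2.png",img); print(robot.observe()["tool_pos"],robot.observe()["tool_rot"])
mp=cam("wrist")
for a,r in blobs(img,(18,110,60),(35,255,255),(230,150,420,330),amin=150): print(a,r,cast(mp,r[0],.068))
E
```

```text
time: 2.73
tool_pos: [0.4638, -0.2458, 0.2779]
tool_rot: [-3.139, -0.001, 3.033]
contact_force: [0.7, -0.3, 0.0]
opening: 0.0597
[ 0.464  -0.246   0.2783] [-3.1383 -0.0002  3.0325]
2218.5 ((289.0, 268.0), (106.0, 22.0), 90.0) [[ 0.4597 -0.2655  0.068 ]]
407.5 ((345.0426330566406, 236.29080200195312), (34.38827133178711, 86.66999816894531), 2.544804334640503) [[ 0.4433 -0.2299  0.068 ]]
343.0 ((382.58331298828125, 182.97677612304688), (53.737548828125, 44.684757232666016), 67.28559112548828) [[ 0.4143 -0.2063  0.068 ]]
189.0 ((394.89678955078125, 240.40597534179688), (35.15111541748047, 37.657073974609375), 28.300758361816406) [[ 0.449  -0.2009  0.068 ]]
175.5 ((399.5, 217.5), (25.0, 39.0), 90.0) [[ 0.4353 -0.1976  0.068 ]]
```

View pics/w2.png

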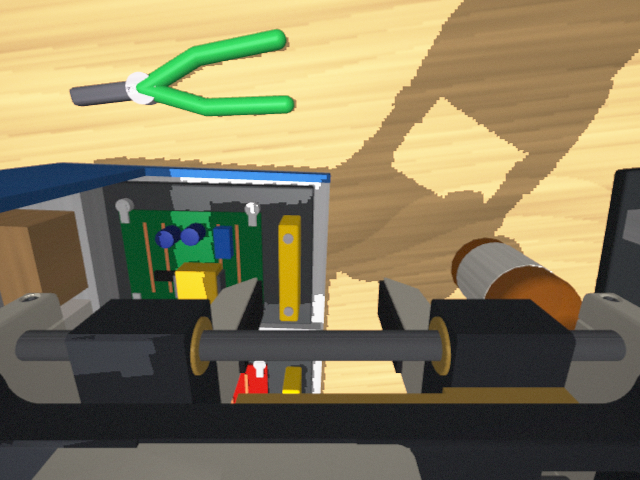

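```bash
python3 -m creep '[[[0,-1,-20,0,0,-0.5],[0,0,-20,0,0,0],[0,0,0,0,0,0]]]'; python3 -m creep '[[[0,0,-5,0,0,0],[0,0,0,0,0,0]]]'
```

```text
time: 3.03
tool_pos: [0.4655, -0.248, 0.2434]
tool_rot: [-3.132, 0.011, 3.023]
contact_force: [-0.6, 1.0, -0.6]
opening: 0.0594
time: 3.2
tool_pos: [0.4662, -0.2485, 0.2406]
tool_rot: [-3.13, 0.014, 3.023]
contact_force: [0.0, 0.8, -0.6]
opening: 0.0597
```

```bash
python3 -m creep '[[[-1,0,-9,0.7,0.7,0],[0,0,0,0,0,0],[0,0,0,0,0,0]]]'; python3 -m creep '[[[0,1,-3,0,0,0],[0,0,0,0,0,0]]]'
```

```text
time: 3.45
tool_pos: [0.4659, -0.249, 0.2337]
tool_rot: [-3.14, 0.003, 3.023]
contact_force: [0.3, -0.2, 0.1]
opening: 0.0595
time: 3.62
tool_pos: [0.466, -0.2481, 0.231]
tool_rot: [-3.139, 0.004, 3.023]
contact_force: [-0.3, 0.3, 0.7]
opening: 0.0595
```

```bash
python3 -m creep '[[[-1,0,-3,0,0,0],[0,0,0,0,0,0]]]'; python3 -m creep '[[[0,0,0,0,0,0],[0,0,0,0,0,0],[0,0,0,0,0,0],[0,0,0,0,0,0]]]' 0.5 40;  python3 -m creep '[[[0,0,0,0,0,0],[0,0,0,0,0,0],[0,0,0,0,0,0],[0,0,0,0,0,0]]]' 1 40; python3 - <<'E'
from lib import *
img=viewer.read_camera("wrist"); cv2.imwrite("pics/w3.png",img)
E
```

```text
time: 3.78
tool_pos: [0.465, -0.248, 0.228]
tool_rot: [-3.139, 0.004, 3.023]
contact_force: [0.8, -0.3, -0.4]
opening: 0.0599
time: 4.12
tool_pos: [0.4649, -0.2483, 0.2279]
tool_rot: [-3.139, 0.004, 3.024]
contact_force: [-0.5, -2.0, -1.6]
opening: 0.0375
time: 4.45
tool_pos: [0.4649, -0.2489, 0.2279]
tool_rot: [-3.137, 0.005, 3.023]
contact_force: [0.5, -1.2, 0.0]
opening: 0.0117
```

View pics/w3.png

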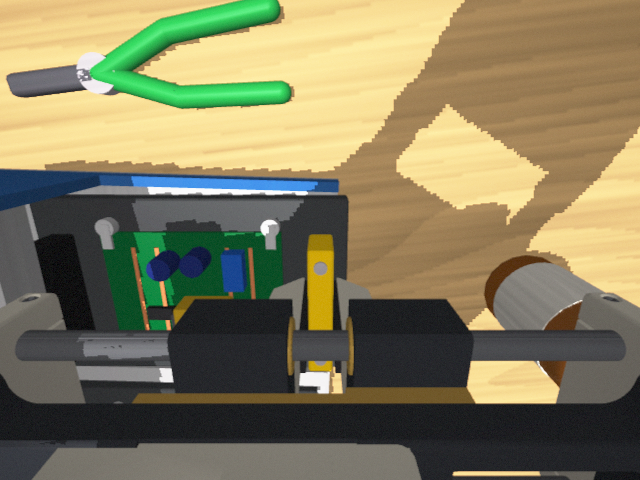

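```bash
python3 -m creep '[[[1,6,0,0,0,0],[1,6,0,0,0,0],[0,0,0,0,0,0]]]' 1 60;  python3 -m creep '[[[0,0,5,0,0,0],[0,0,4,0,0,0],[0,0,0,0,0,0]]]';  python3 -m creep '[[[-1,-8,7,3,-0.3,0],[-1,-8,7,3,-0.3,0],[0,0,0,0,0,0],[0,0,0,0,0,0]]]'
```

```text
time: 4.75
tool_pos: [0.467, -0.2361, 0.2279]
tool_rot: [-3.138, 0.005, 3.022]
contact_force: [0.9, 0.2, -0.0]
opening: 0.0115
time: 5.0
tool_pos: [0.4666, -0.234, 0.2365]
tool_rot: [-3.141, 0.001, 3.024]
contact_force: [-0.0, -1.2, -3.9]
opening: 0.0115
time: 5.33
tool_pos: [0.4642, -0.2491, 0.2504]
tool_rot: [3.031, -0.003, 3.025]
contact_force: [0.5, 0.1, -4.3]
opening: 0.0116
```

```bash
python3 -m creep '[[[1,10,2,0,0,0],[1,10,2,0,0,0],[1,10,1,0,0,0],[1,9,1,0,0,0],[0,0,0,0,0,0]]]'; python3 - <<'E'
from lib import *
img=viewer.read_camera("scene"); img=cv2.resize(img[110:260,140:330],None,fx=3.5,fy=3.5,interpolation=3); cv2.imwrite("pics/s2.png",img)
E
```

```text
time: 5.75
tool_pos: [0.4677, -0.2041, 0.2555]
tool_rot: [3.033, -0.007, 3.025]
contact_force: [-0.2, 0.2, -3.8]
opening: 0.0118
```

View pics/s2.png

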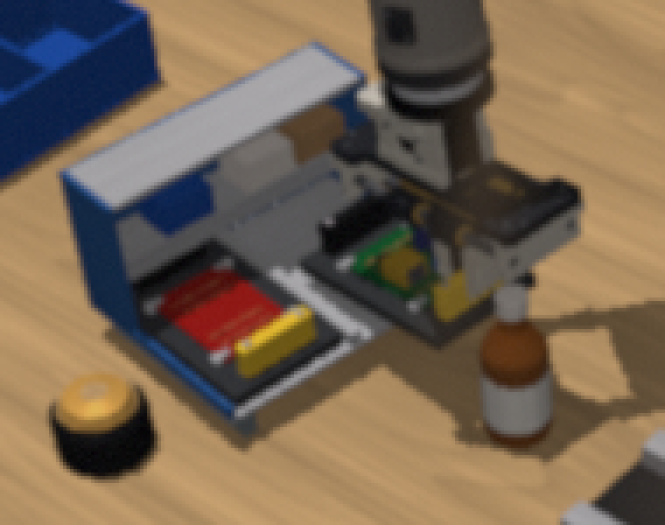

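```bash
python3 -m creep '[[[0,0,20,0,0,0],[0,0,30,0,0,0],[0,0,30,0,0,0],[0,0,30,0,0,0],[0,0,10,0,0,0]]]'; python3 -m creep '[[[1,8,0,-3.1,0.4,0],[1,8,0,-3.1,0.4,0],[0,0,0,0,0,0]]]'
```

```text
time: 6.22
tool_pos: [0.4665, -0.2021, 0.3763]
tool_rot: [3.031, -0.016, 3.029]
contact_force: [0.9, -0.5, -3.2]
opening: 0.0118
time: 6.47
tool_pos: [0.4689, -0.1864, 0.3809]
tool_rot: [-3.134, -0.009, 3.026]
contact_force: [-0.2, 0.4, -4.0]
opening: 0.0115
```

```bash
python3 -m creep '[[[4,20,0,0,0,1],[6,34,0,0,0,1],[6,36,0,0,0,1],[6,36,0,0,0,1],[6,36,0,0,0,1]]]'; python3 -m creep '[[[6,36,0,0,0,0],[6,36,0,0,0,0],[6,30,0,0,0,0],[3,15,0,0,0,0],[0,0,0,0,0,0]]]'
```

```text
time: 6.88
tool_pos: [0.4968, -0.0251, 0.38]
tool_rot: [-3.138, -0.009, 3.108]
contact_force: [1.7, -0.3, -3.6]
opening: 0.0116
time: 7.3
tool_pos: [0.5182, 0.103, 0.3782]
tool_rot: [3.136, -0.014, 3.116]
contact_force: [-0.9, -0.2, -3.8]
opening: 0.0116
```

```bash
python3 -m creep '[[[2,12,-15,-0.4,-0.8,0],[2,11,-30,0,0,0],[0,0,-30,0,0,0],[0,0,-15,0,0,0],[0,0,0,0,0,0]]]';  python3 - <<'E'
from lib import *
s=robot.observe();print(s["tool_pos"],s["tool_rot"])
cv2.imwrite("pics/w4.png",viewer.read_camera("wrist"))
E
```

```text
time: 7.72
tool_pos: [0.5226, 0.1256, 0.2853]
tool_rot: [3.139, 0.002, 3.119]
contact_force: [-0.4, -0.2, -4.4]
opening: 0.0115
[0.5226 0.1256 0.2853] [3.1388 0.0019 3.119 ]
```

View pics/w4.png

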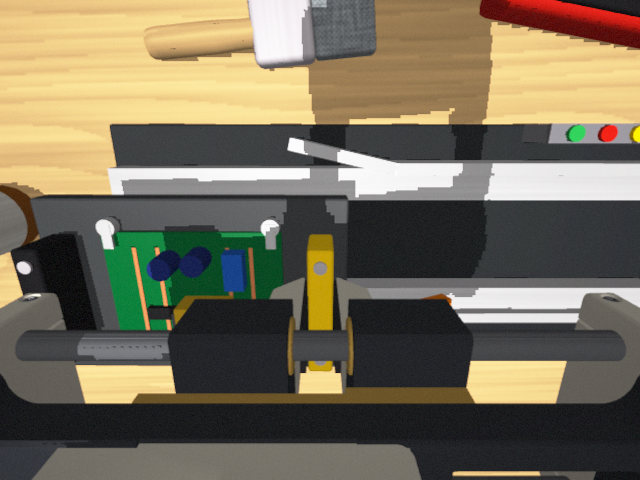

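```bash
python3 - <<'E'
from lib import *
img=cv2.imread("pics/w4.png"); g=cv2.cvtColor(img,cv2.COLOR_BGR2GRAY).astype(float); mp=cam("wrist")
P={}
for nm,r0,r1,sg in (("near",185,215,-1),("far",265,290,1)):
    c=np.arange(500,600) ; d=sg*np.diff(cv2.GaussianBlur(g,(1,5),1)[r0:r1,:][:,c],axis=0)
    rows=r0+d.argmax(0)+1.0
    k=np.polyfit(c,rows,1); print(nm,np.polyval(k,[500,600]),np.std(rows-np.polyval(k,c)))
    q=cast(mp,[(c0,np.polyval(k,c0)) for c0 in(500,600)],.03); P[nm]=q; print(q)
a,b=P["near"],P["far"]
for q in(a,b): v=q[1]-q[0]; print(np.degrees(np.arctan2(v[1],v[0])))
print("mid",(a+b)/2)
# flare start/guide straight start, brush side: corner near (395,165); carrier underside edge
print(cast(mp,[(395,163)],.037), cast(mp,[(110,168),(110,195)],.03))
E
```

```text
near [200. 200.] 1.1773588071951043e-14
[[0.4918 0.254  0.03  ]
 [0.4935 0.3249 0.03  ]]
far [288. 288.] 0.0
[[0.5608 0.2635 0.03  ]
 [0.5627 0.3406 0.03  ]]
88.63286430918237
88.59292041768536
mid [[0.5263 0.2587 0.03  ]
 [0.5281 0.3328 0.03  ]]
[[0.4637 0.1769 0.037 ]] [[ 0.4631 -0.017   0.03  ]
 [ 0.4817 -0.021   0.03  ]]
```

```bash
python3 -m creep '[[[0,0,-20,0,0,0],[0,0,-20,0,0,0],[0,0,-8,0,0,0],[0,0,0,0,0,0],[0,0,0,0,0,0]]]'
```

```text
time: 8.18
tool_pos: [0.5258, 0.1223, 0.2428]
tool_rot: [3.137, 0.011, 3.115]
contact_force: [0.8, -0.9, -3.8]
opening: 0.0117
```

```bash
python3 -m creep '[[[-3,2,-7,-0.3,0.6,0.2],[0,0,0,0,0,0],[0,0,-3,0,0,0],[0,0,0,0,0,0]]]';python3 -m creep '[[[0,0,-2,0,0,0],[0,0,0,0,0,0]]]'
```

```text
time: 8.52
tool_pos: [0.5239, 0.1241, 0.2361]
tool_rot: [-3.141, 0.006, 3.119]
contact_force: [-0.2, 0.3, -3.5]
opening: 0.0115
time: 8.68
tool_pos: [0.5241, 0.1243, 0.2346]
tool_rot: [-3.141, 0.007, 3.119]
contact_force: [0.4, -0.6, -4.2]
opening: 0.0119
```

```bash
python3 -m creep '[[[-1,0,-4,0,0.4,0],[0,0,0,0,0,0]]]';python3 -m creep '[[[0,0,-3,0,0,0],[0,0,0,0,0,0]]]'
```

```text
time: 8.85
tool_pos: [0.523, 0.1244, 0.2306]
tool_rot: [-3.141, 0.0, 3.119]
contact_force: [-0.9, 0.1, -4.3]
opening: 0.0115
time: 9.02
tool_pos: [0.5234, 0.1245, 0.2281]
tool_rot: [-3.141, 0.002, 3.12]
contact_force: [-0.1, 0.6, -2.7]
opening: 0.0117
```

```bash
python3 -m creep '[[[0,0,-1.5,0,0,0],[0,0,0,0,0,0],[0,0,0,0,0,0]]]';python3 -m creep '[[[0,0,0,0,0,0],[0,0,0,0,0,0],[0,0,0,0,0,0],[0,0,0,0,0,0]]]' 0.35 20
```

```text
time: 9.27
tool_pos: [0.5235, 0.1245, 0.2284]
tool_rot: [-3.141, 0.004, 3.12]
contact_force: [-0.6, -0.1, -2.0]
opening: 0.0116
time: 9.6
tool_pos: [0.5241, 0.1245, 0.2287]
tool_rot: [-3.141, 0.006, 3.12]
contact_force: [0.1, -0.3, 0.7]
opening: 0.0293
```

```bash
python3 -m creep '[[[0,0,10,0,-0.3,0],[0,0,25,0,0,0],[0,0,20,0,0,0],[0,0,0,0,0,0]]]';python3 -m creep '[[[-1,-35,0,0,0,0],[-1,-38,0,0,0,0],[-1,-35,0,0,0,0],[0,-14,0,0,0,0],[0,0,0,0,0,0]]]'; python3 - <<'E'
from lib import *
s=robot.observe();print(s["tool_pos"],s["tool_rot"])
cv2.imwrite("pics/w5.png",viewer.read_camera("wrist"))
E
```

```text
time: 9.93
tool_pos: [0.5239, 0.1244, 0.2861]
tool_rot: [-3.14, 0.009, 3.12]
contact_force: [0.7, -0.1, 0.0]
opening: 0.0297
time: 10.35
tool_pos: [0.5206, -0.0001, 0.2892]
tool_rot: [-3.14, 0.018, 3.127]
contact_force: [0.2, 0.3, -0.6]
opening: 0.0301
[ 0.5206 -0.0001  0.2892] [-3.1402  0.0181  3.1266]
```

View pics/w5.png

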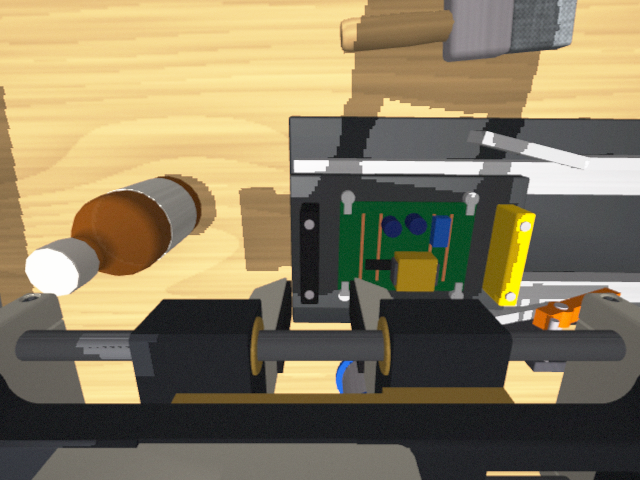

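```bash
python3 - <<'E'
from lib import *
mp=cam("wrist")
print("bar",cast(mp,[(309,226),(309,294)],.068),"bar ends px",cast(mp,[(301,205),(319,205)],.068))
print("cap",cast(mp,[(62,265),(97,258),(27,265),(62,236),(62,294)],.13))
print("yellow", cast(mp,[(527,226),(510,296)],.068))
print("front edge",cast(mp,[(527,178)],.042),"rear", cast(mp,[(293,178)],.042))
E
```

```text
bar [[ 0.4987 -0.0062  0.068 ]
 [ 0.5454 -0.0074  0.068 ]] bar ends px [[ 0.4854 -0.0107  0.068 ]
 [ 0.4856  0.0001  0.068 ]]
cap [[ 0.4965 -0.1134  0.13  ]
 [ 0.4934 -0.0971  0.13  ]
 [ 0.4963 -0.1288  0.13  ]
 [ 0.4831 -0.1099  0.13  ]
 [ 0.5108 -0.1171  0.13  ]]
yellow [[0.5007 0.1277 0.068 ]
 [0.5489 0.1252 0.068 ]]
front edge [[0.4754 0.1382 0.042 ]] rear [[ 0.4731 -0.017   0.042 ]]
```

```bash
python3 -m creep '[[[1,30,0,0,0.5,-0.3],[1,35,0,0,0.5,-0.2],[1,35,0,0,0,0],[0,22,0,0,0,0],[0,0,0,0,0,0]]]'; python3 -m creep '[[[0,0,-10,0,0,0],[0,0,-10,0,0,0],[0,0,0,0,0,0]]]'
```

```text
time: 10.82
tool_pos: [0.5228, 0.1294, 0.289]
tool_rot: [-3.141, 0.0, 3.112]
contact_force: [0.3, -0.1, 0.4]
opening: 0.0297
time: 11.07
tool_pos: [0.5218, 0.1321, 0.267]
tool_rot: [-3.141, 0.001, 3.118]
contact_force: [0.0, -0.4, -0.0]
opening: 0.0296
```

```bash
python3 -m creep '[[[1,-7,-6,0,0,0],[0,0,0,0,0,0],[0,-1,-10,0,0,0],[0,0,-6,0,0,0],[0,0,0,0,0,0]]]'; python3 -m creep '[[[0,0,-3,0,0,0],[0,0,0,0,0,0]]]'
```

```text
time: 11.48
tool_pos: [0.5228, 0.1198, 0.2413]
tool_rot: [-3.14, -0.002, 3.113]
contact_force: [-0.4, 0.1, 0.4]
opening: 0.0297
time: 11.65
tool_pos: [0.5229, 0.1191, 0.2375]
tool_rot: [-3.14, -0.003, 3.112]
contact_force: [-0.2, 1.4, -0.5]
opening: 0.0296
```

```bash
python3 -m creep '[[[0,4,-4,0,0,0.3],[0,0,0,0,0,0],[0,1,-4,0,0,0],[0,0,0,0,0,0]]]'; python3 -m creep '[[[0,0,0,0,0,0],[0,0,0,0,0,0],[0,0,0,0,0,0],[0,0,0,0,0,0]]]' 1 15;python3 -m creep '[[[0,8,0,0,0,0],[0,10,0,0,0,0],[0,10,0,0,0,0],[0,8,0,0,0,0],[0,0,0,0,0,0]]]'
```

```text
time: 11.98
tool_pos: [0.5231, 0.1248, 0.2293]
tool_rot: [-3.141, -0.002, 3.117]
contact_force: [-1.2, -0.5, 1.2]
opening: 0.0297
time: 12.32
tool_pos: [0.5232, 0.1252, 0.2294]
tool_rot: [-3.14, -0.001, 3.118]
contact_force: [-0.4, -0.4, -2.0]
opening: 0.0122
time: 12.73
tool_pos: [0.5231, 0.164, 0.2294]
tool_rot: [-3.14, -0.001, 3.117]
contact_force: [-0.2, -1.5, -0.9]
opening: 0.0118
```

```bash
python3 -m creep '[[[0,0,0,0,0,0],[0,0,0,0,0,0],[0,0,0,0,0,0],[0,0,0,0,0,0]]]' 0.35 20; python3 -m creep '[[[0,0,10,0,0,0],[0,0,20,0,0,0],[0,0,8,0,0,0],[0,0,0,0,0,0]]]';python3 -m creep '[[[-1,-35,0,0,0,0],[-1,-38,0,0,0,0],[-1,-35,0,0,0,0],[0,-14,0,0,0,0],[0,0,0,0,0,0]]]'; python3 -m creep '[[[0,-4,0,0,0,0],[0,0,0,0,0,0]]]';python3 - <<'E'
from lib import *
s=robot.observe();print(s["tool_pos"],s["tool_rot"])
cv2.imwrite("pics/w6.png",viewer.read_camera("wrist"))
E
```

```text
time: 13.07
tool_pos: [0.5229, 0.1659, 0.2296]
tool_rot: [-3.14, -0.001, 3.12]
contact_force: [-0.4, -0.3, 0.4]
opening: 0.0295
time: 13.4
tool_pos: [0.5228, 0.1651, 0.2699]
tool_rot: [-3.14, -0.002, 3.118]
contact_force: [1.3, 0.1, -0.7]
opening: 0.0299
time: 13.82
tool_pos: [0.5192, 0.0399, 0.271]
tool_rot: [-3.141, 0.003, 3.123]
contact_force: [-0.2, 0.3, 0.6]
opening: 0.0298
time: 13.98
tool_pos: [0.5191, 0.035, 0.2708]
tool_rot: [-3.142, 0.003, 3.12]
contact_force: [1.1, 0.0, 0.1]
opening: 0.0298
[0.5191 0.035  0.2708] [-3.1415  0.0034  3.1202]
```

View pics/w6.png

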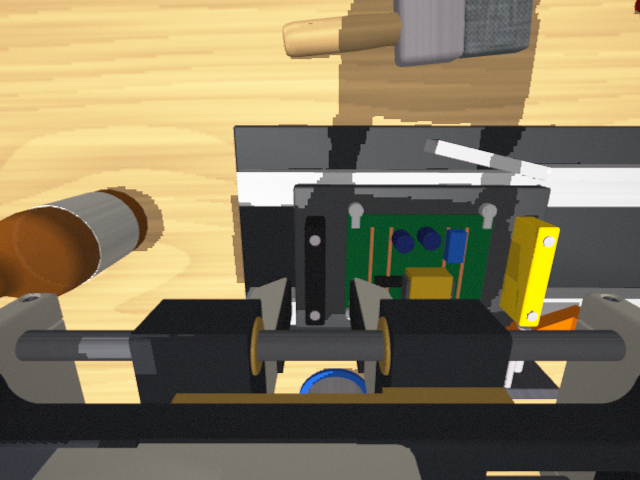

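```bash
python3 -c "
from lib import *
print(cast(cam('wrist'),[(315,240),(315,315)],.068))"; python3 -m creep '[[[2,-4,0,0,0,0],[0,0,-10,0,0,-0.2],[0,0,-10,0,0,0],[0,0,0,0,0,0]]]' 0.45 20;
```

```text
[[0.4972 0.0329 0.068 ]
 [0.5454 0.0316 0.068 ]]
time: 14.37
tool_pos: [0.5213, 0.0342, 0.249]
tool_rot: [3.141, 0.004, 3.121]
contact_force: [0.2, 0.4, 0.8]
opening: 0.0253
```

Rear bar centre is (0.521, 0.032), so I'll correct y and descend.

```bash
python3 -m creep '[[[0,-3,0,0,0,0],[0,0,-8,0,0,-0.2],[0,0,0,0,0,0]]]'; python3 -m creep '[[[0,0,-6,0,0,0],[0,0,0,0,0,0]]]'
```

```text
time: 14.62
tool_pos: [0.521, 0.0319, 0.2388]
tool_rot: [3.141, 0.002, 3.119]
contact_force: [-1.4, 0.3, 1.0]
opening: 0.0254
time: 14.78
tool_pos: [0.5209, 0.032, 0.2319]
tool_rot: [3.141, 0.001, 3.119]
contact_force: [-0.6, -0.0, -0.8]
opening: 0.0253
```

```bash
python3 -m creep '[[[0,0,-2.5,0,0,0],[0,0,0,0,0,0]]]'; python3 -m creep '[[[0,0,0,0,0,0],[0,0,0,0,0,0],[0,0,0,0,0,0],[0,0,0,0,0,0]]]' 1 15; python3 -m creep '[[[0.3,12,0,0,0,0],[0.3,12,0,0,0,0],[0.3,12,0,0,0,0],[0,0,0,0,0,0]]]'
```

```text
time: 14.95
tool_pos: [0.5209, 0.032, 0.229]
tool_rot: [3.141, 0.001, 3.119]
contact_force: [0.7, 0.4, 0.1]
opening: 0.0253
time: 15.28
tool_pos: [0.5211, 0.0319, 0.2293]
tool_rot: [3.141, 0.002, 3.118]
contact_force: [0.6, 0.4, -1.8]
opening: 0.012
time: 15.62
tool_pos: [0.5219, 0.0698, 0.2292]
tool_rot: [3.141, 0.001, 3.116]
contact_force: [0.9, 1.7, -0.2]
opening: 0.0118
```

```bash
python3 -m creep '[[[0.3,12,0,0,0,0],[0.3,12,0,0,0,0],[0,0,0,0,0,0]]]'
```

```text
time: 15.87
tool_pos: [0.5224, 0.096, 0.2292]
tool_rot: [-3.141, 0.001, 3.118]
contact_force: [-0.0, 1.2, -1.7]
opening: 0.012
```

```bash
python3 -m creep '[[[0.3,12,0,0,0,0],[0.3,12,0,0,0,0],[0.3,12,0,0,0,0],[0,0,0,0,0,0]]]'; python3 -m creep '[[[0.3,12,0,0,0,0],[0.3,12,0,0,0,0],[0.3,12,0,0,0,0],[0,0,0,0,0,0]]]'
```

```text
time: 16.2
tool_pos: [0.5232, 0.134, 0.2292]
tool_rot: [-3.14, 0.001, 3.12]
contact_force: [0.6, 2.1, -2.4]
opening: 0.0122
time: 16.53
tool_pos: [0.5242, 0.1721, 0.2292]
tool_rot: [-3.14, 0.001, 3.121]
contact_force: [0.8, 2.1, -1.6]
opening: 0.0121
```

```bash
python3 -m creep '[[[0.3,12,0,0,0,0],[0.3,12,0,0,0,0],[0.3,12,0,0,0,0],[0.2,8,0,0,0,0],[0,0,0,0,0,0]]]'; python3 -m creep '[[[0.1,5,0,0,0,0],[0,3,0,0,0,0],[0,0,0,0,0,0]]]'
```

```text
time: 16.95
tool_pos: [0.5254, 0.2191, 0.2292]
tool_rot: [-3.138, 0.001, 3.122]
contact_force: [0.1, -0.9, -0.1]
opening: 0.012
time: 17.2
tool_pos: [0.5255, 0.2279, 0.2292]
tool_rot: [-3.138, 0.001, 3.123]
contact_force: [-0.2, -1.1, 1.1]
opening: 0.0119
```

```bash
for i in 1; do python3 -m creep '[[[0,4,0,0,0,0],[0,3,0,0,0,0],[0,0,0,0,0,0]]]'; python3 -m creep '[[[0,3,0,0,0,0],[0,0,0,0,0,0]]]'; python3 -m creep '[[[0,3,0,0,0,0],[0,0,0,0,0,0]]]'; done
```

```text
time: 17.45
tool_pos: [0.5256, 0.2348, 0.2292]
tool_rot: [-3.137, 0.001, 3.122]
contact_force: [1.1, -0.7, -0.8]
opening: 0.0118
time: 17.62
tool_pos: [0.5256, 0.238, 0.2292]
tool_rot: [-3.138, 0.001, 3.121]
contact_force: [0.2, 0.9, -1.4]
opening: 0.012
time: 17.78
tool_pos: [0.5256, 0.2407, 0.2292]
tool_rot: [-3.136, 0.0, 3.121]
contact_force: [-1.3, -2.9, 0.7]
opening: 0.0115
```

```bash
python3 -m creep '[[[0,3,0,0,0,0],[0,0,0,0,0,0]]]'; python3 -m creep '[[[0,3,0,0,0,0],[0,0,0,0,0,0]]]'
```

```text
time: 17.95
tool_pos: [0.5258, 0.2415, 0.2292]
tool_rot: [-3.13, -0.001, 3.122]
contact_force: [-0.6, 2.5, -1.8]
opening: 0.012
time: 18.12
tool_pos: [0.526, 0.2425, 0.2292]
tool_rot: [-3.125, -0.002, 3.122]
contact_force: [0.2, 2.2, -0.7]
opening: 0.0119
```

```bash
python3 -m creep '[[[0,3,0,0,0,0],[0,2,0,0,0,0]]]'; python3 - <<'E'
from lib import *
s=robot.observe(); print(s["tool_pos"],s["tool_rot"],s["contact_force"],s["torque"])
a=viewer.read_camera("top"); b=viewer.read_camera("scene")
c=np.hstack([cv2.resize(a[185:280,145:255],(400,345),interpolation=3),cv2.resize(b[210:330,330:470],(400,345),interpolation=3)])
cv2.imwrite("pics/c7.png",np.vstack([c,]))
E
```

```text
time: 18.28
tool_pos: [0.5262, 0.2442, 0.2291]
tool_rot: [-3.117, -0.004, 3.123]
contact_force: [-0.1, -11.0, 2.1]
opening: 0.0121
[0.5262 0.2442 0.2291] [-3.1165 -0.0045  3.123 ] [ -0.0791 -11.0255   2.1254] [-1.5877 -0.1027  0.009 ]
```

View pics/c7.png

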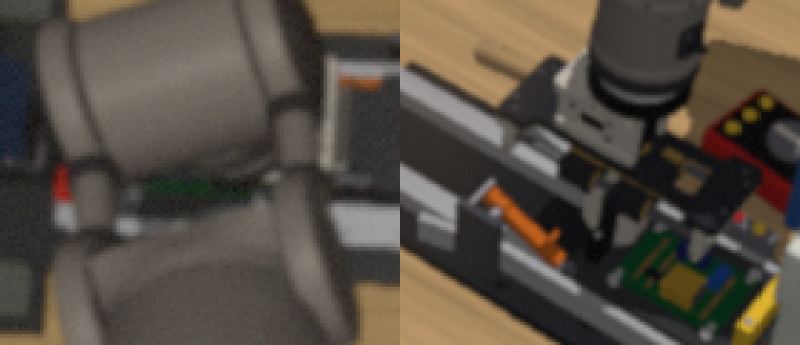

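```bash
python3 -m creep '[[[0,0,0,0,0,0],[0,0,0,0,0,0],[0,0,0,0,0,0],[0,0,0,0,0,0]]]' 0.45 10; python3 -m creep '[[[0,0,0,-1.4,0,0],[0,-3,0,0,0,0],[0,0,0,0,0,0]]]'
```

```text
time: 18.72
tool_pos: [0.5263, 0.2453, 0.2293]
tool_rot: [-3.119, -0.004, 3.122]
contact_force: [0.1, 0.4, 0.2]
opening: 0.0252
time: 18.97
tool_pos: [0.5261, 0.2435, 0.2294]
tool_rot: [-3.096, -0.002, 3.124]
contact_force: [0.8, -0.2, -0.5]
opening: 0.0248
```

```bash
python3 -m creep '[[[0,-1.5,0,2.6,0,0],[0,0,0,0,0,0],[0,0,0,0,0,0]]]'; python3 -m creep '[[[0,0,10,0,0,0],[0,0,15,0,0,0],[0,0,20,0,0,0],[0,0,30,0,0,0],[0,0,0,0,0,0]]]'
```

```text
time: 19.22
tool_pos: [0.5259, 0.2426, 0.2294]
tool_rot: [3.139, -0.003, 3.124]
contact_force: [-0.0, -0.9, 0.1]
opening: 0.0253
time: 19.63
tool_pos: [0.5252, 0.2426, 0.3084]
tool_rot: [-3.14, -0.006, 3.124]
contact_force: [1.3, 1.0, 0.7]
opening: 0.0255
```

```bash
python3 -m creep '[[[0,-15,20,0,0,0],[0,-20,20,0,0,0],[0,-20,10,0,0,0],[0,0,0,0,0,0],[0,0,0,0,0,0]]]'; python3 - <<'E'
from lib import *
s=robot.observe(); print(s["tool_pos"],s["tool_rot"]); mp=cam("wrist")
w=viewer.read_camera("wrist"); cv2.imwrite("pics/w8.png",w); b=viewer.read_camera("scene"); cv2.imwrite("pics/s8.png",b); cv2.imwrite("pics/t8.png",viewer.read_camera("top"))
np.save("mp8.npy",mp[1])
out=np.zeros((600,800,3),np.uint8); out[:360,:480]=cv2.resize(w,(480,360)); out[:240,480:]=cv2.resize(cv2.imread("pics/t8.png")[180:275,140:267],(320,240),interpolation=3)
out[360:600,:400]=cv2.resize(b[230:374,330:570],(400,240),interpolation=3); out[240:,400:]=np.where(out[240:,400:]==0,0,out[240:,400:])
out[362:600,402:800]=cv2.resize(b[260:320,335:435],(398,238),interpolation=3)
cv2.imwrite("pics/f8.png",out)
for a,r in blobs(w,(20,130,90),(35,255,255),(330,100,640,330),amin=200): print("yel",a,r,cast(mp,r[0],.068))
for a,r in blobs(w,(0,170,90),(7,255,255),(330,100,640,330),amin=50): print("red",a,r,cast(mp,r[0],.04))
E
```

```text
time: 20.05
tool_pos: [0.5244, 0.187, 0.3653]
tool_rot: [-3.138, 0.0, 3.125]
contact_force: [-1.0, -0.5, -0.5]
opening: 0.0252
[0.5244 0.187  0.3653] [-3.1379  0.0004  3.1252]
yel 2127.5 ((530.2951049804688, 227.9561004638672), (31.28968048095703, 76.61780548095703), 12.094757080078125) [[0.5248 0.364  0.068 ]]
yel 825.5 ((461.0, 241.0), (34.0, 30.0), 0.0) [[0.5355 0.3065 0.068 ]]
red 284.0 ((552.12158203125, 190.770263671875), (16.933094024658203, 26.13943862915039), 9.462322235107422) [[0.4984 0.3954 0.04  ]]
red 106.0 ((543.2999267578125, 254.89999389648438), (5.531727313995361, 23.97081756591797), 12.528807640075684) [[0.5602 0.3987 0.04  ]]
red 93.5 ((462.5, 133.5), (11.0, 11.0), 90.0) [[0.4475 0.3092 0.04  ]]
```

View pics/f8.png

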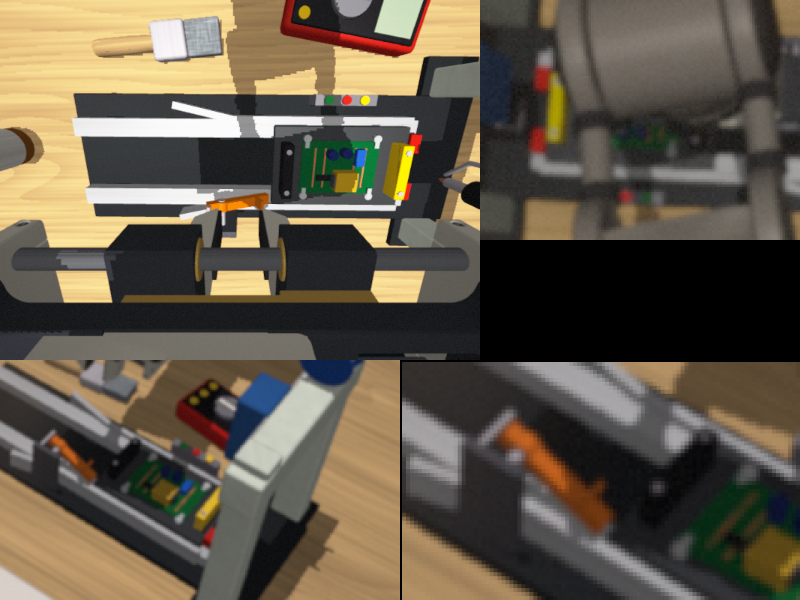

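```bash
python3 - <<'E'
from lib import *
for f in("scene0","s8"):
    for a,r in blobs(cv2.imread(f"pics/{f}.png"),(5,160,100),(16,255,255),(340,260,410,310),amin=30): print(f,a,np.round(r[0],1),np.round(r[1],1),round(r[2],1))
w=cv2.imread("pics/w8.png"); g=cv2.cvtColor(w,cv2.COLOR_BGR2GRAY); m,_=cam("wrist"); mp=(m,np.load("mp8.npy"))
# rear bar studs and front bar studs (full-res pixels), rear and front edge
print("carrier rear edge",cast(mp,(367,172),.042),"rear studs",cast(mp,[(388,204),(386,252)],.068),"front studs",cast(mp,[(545,200),(531,257)],.068))
a,b=cv2.imread("pics/scene0.png"),cv2.imread("pics/s8.png")
d=cv2.absdiff(a,b).max(2)>60
for n,(x0,y0,x1,y1) in dict(spool=(278,275,315,318),bottle=(275,190,302,240),spare=(175,170,232,225),tin=(150,215,188,248),cutters=(250,158,295,185)).items(): print(n,d[y0:y1,x0:x1].mean().round(3))
E
```

```text
scene0 167.0 [374.8 287.1] [34.1  9.5] 42.3
s8 152.0 [373.5 288. ] [33.2  6.4] 45.0
carrier rear edge [[0.4786 0.2276 0.042 ]] rear studs [[0.5021 0.2424 0.068 ]
 [0.5446 0.2425 0.068 ]] front studs [[0.5009 0.372  0.068 ]
 [0.5512 0.3691 0.068 ]]
spool 0.0
bottle 0.0
spare 0.09
tin 0.0
cutters 0.12
```

```bash
python3 - <<'E'
from lib import *
for f in("scene0","s8"):
    im=cv2.imread(f"pics/{f}.png"); h=cv2.cvtColor(im,cv2.COLOR_BGR2HSV)
    k=cv2.inRange(h,np.array((3,120,50)),np.array((18,255,255))); k[:265]=0;k[310:]=0;k[:,:345]=0;k[:,405:]=0
    cs,_=cv2.findContours(k,cv2.RETR_EXTERNAL,cv2.CHAIN_APPROX_NONE); c=max(cs,key=cv2.contourArea)[:,0]
    r=cv2.minAreaRect(c); print(f,len(c),np.round(r[0],1),np.round(r[1],1),round(r[2],1),"right",c[c[:,0].argmax()],"low",c[c[:,1].argmax()],"left",c[c[:,0].argmin()],"top",c[c[:,1].argmin()])
    # spare red board, cutters green
    for n,lo,hi,roi in(("spare",(0,130,60),(8,255,255),(170,165,240,230)),("cutters",(45,100,40),(80,255,255),(250,150,300,190))):
        b=blobs(im,lo,hi,roi); print(n,[(x[0],np.round(x[1][0],1)) for x in b[:2]])
im=cv2.imread("pics/s8.png"); 
E
```

```text
scene0 73 [374.8 287.1] [35.6 10.9] 42.4 right [388 299] low [383 302] left [359 278] top [362 275]
spare [(444.0, array([202.5, 197.2]))]
cutters [(132.0, array([273.6, 172.8]))]
s8 69 [374.3 287.1] [34.8 10.2] 42.4 right [387 299] low [383 302] left [359 278] top [362 275]
spare [(450.0, array([202.2, 197.3]))]
cutters [(132.0, array([273.6, 172.8]))]
```

```bash
python3 -c "
from cell import robot; print(robot.hand_in())"
```

```text
the job is handed in; nothing more can be done
None
```

The carrier is home against the red end stops with the catch shut behind it. I handed the job in at about 20 s of the 58 s allowed; no verdict is reported.

**What I did:**
1. I drew the carrier out by its front bar, pitched up about 6° so the gripper body cleared the flux bottle.
2. I set it level on the infeed rails about 245 mm before home and let go.
3. I slid it about 40 mm further by the front bar, because gripping the rear bar where it stood would have brought the gripper into the bottle.
4. I re-gripped it by the rear bar, pushed it to the stops and released.

**Last checks:**
- **Carrier:** wrist force rose to about 11 N at the end stops. The rear bar measured at y ≈ 0.2425 m against 0.240–0.241 m expected, so within camera error of home.
- **Catch:** its outline in the scene camera matches the starting picture to within 1 px, so it is down again. I did not view the catch while it was lifted; that it rose is inferred from the carrier sliding in under it.
- **Bystanders:** in the scene camera, the bottle, spool and tin show no change, and the spare and cutters are unmoved to 0.3 px. I did not measure the brush and meter; they only look undisturbed in the last picture.
- **Disagreements:** a narrower colour mask gave the catch outline 3° off and 3 px thinner. I put that down to shading, because the wider mask agreed. Raw picture differences at the spare and cutters were also non-zero, though their colour blobs had not moved. I put those down to shadow and the missing carrier.

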